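# Dock and lock the edge connector of a board test jig, then start the test

## Task

The green circuit board is already lying in its nest on the test jig. Gently push the red ball of the jig's gate lever with your fingertips, without pinching it, along the slot against its spring until the connector is on the board's edge, round the corner to the end of the cross slot, and let it drop back into the seat there so that the connector stays locked. Only after that press the green start button all the way and move clear; pinch, lift or shift nothing, and leave the board and the tools lying around where they are.

Things in the scene. Friction and masses are not known exactly. Their poses are not given: they have to be found in the camera images.
- jig: Board test jig, 296 x 176 mm base fixed to the worktop. Origin: centre of its underside; x along its length from the lever end (nearest the robot) to the board end, y left, z up. Blue housing at x -144 to -21, y -83 to 83 mm under a flat grey gate plate, top 64 mm above the worktop, with a bayonet slot for the 8 mm stem of the lever. Board nest at x 60 to 142 mm, below 50 mm high.
- slot_start (a point): Near end of the slot's long leg, on top of the gate plate: stem centre at home, jig x = -105, y = -35 mm (a red dot lies beside it). The long leg runs from here 45 mm along the jig's +x.
- slot_corner (a point): Far end of the long leg, on top of the gate plate: jig x = -60, y = -35 mm. Here the slot turns square to the jig's +y (left). The stem can enter this cross leg only while the connector is within 3 mm of its far end.
- slot_seat (a point): Locked place of the stem, on top of the gate plate: jig x = -68, y = -12 mm (a green dot lies just before it). At the end of the cross leg the slot steps back 5 mm toward the jig's -x; the spring pulls the stem into this seat and it stays locked.
- contact_head (a joint): Travel (m) of the black edge connector with the lever along the jig's +x; 0 = home, 0.045 = far end. A spring always pushes it home, 4 N at 0 to 6.3 N at the far end: let go before it is locked and it runs back. 0.042 to 0.045 while the stem is in the cross leg, about 0.037 once it has dropped back into the seat (locked, the connector over the board's edge).
- gate_lever (a joint): Tilt (rad) of the gate lever about a rod along the jig's x, 34 mm above the worktop at jig y = -35 mm. 0 = upright, in the long leg; grows as the ball goes to the jig's +y in the cross leg; 0.65 to 0.68 = its end. Turns easily (about 0.5 N at the ball), stays where it is left. The stem can drop into the seat from about 0.55 up.
- knob_center (a point): Centre of the red ball knob, 28 mm diameter, on top of the lever, 63 mm from the lever's rod: 97 mm above the worktop with the lever upright, 84 mm when tilted into the seat. At home it stands at jig x = -105 mm, y = -35 mm; in the seat at x = -68 mm, y = +4 mm.
- knob_near: The part of the ball's surface that faces the jig's -x; its origin is the ball's centre. The ball is in one piece: these four names only tell which side is touched.
- knob_far: The part of the ball's surface that faces the jig's +x; its origin is the ball's centre. Fingers that press on the near and the far side at once are pinching the ball.
- knob_right: The part of the ball's surface that faces the jig's -y; its origin is the ball's centre. Pushed where the near and the right side meet, the ball can be driven along both legs.
- knob_left: The part of the ball's surface that faces the jig's +y; its origin is the ball's centre. Fingers that press on the left and the right side at once are pinching the ball.
- start (a joint): Travel (m) of the green start button, 0 = out, 0.006 = fully pressed (5 N, springs back). Moves straight down.
- start_top (a point): Centre of the top face of the green start button, 24 mm diameter, 86 mm above the worktop, on the gate plate at jig x = -115 mm, y = +60 mm.
- board: Green circuit board, 70 x 100 mm and a 12 mm tongue with brass contacts toward the connector, lying loose in the nest, 60 g. Origin: underside of the middle of the tongue, 33 mm above the worktop. Not to be touched.
- screwdriver: Screwdriver with yellow grip, 178 mm long, 25 mm thick, loose on the worktop to the right of the jig; origin at the centre of its underside.
- sleeve_1: Thin light-grey steel sleeve with a dark tip, 112 mm long, 10 mm thick, loose on the worktop; origin at the centre of its underside.
- sleeve_2: Another such steel sleeve; origin at the centre of its underside.
- tape_green: Roll of green tape, 72 mm diameter, 18 mm high, loose; origin at the centre of its underside.
- flux_bottle: White needle dispenser bottle, 38 mm diameter, 115 mm high, loose; origin at the centre of its underside.
- multimeter: Yellow hand multimeter, 157 x 77 x 47 mm, loose; origin at the centre of its underside.

How it is judged:
By the outcome, as a careful person would: the job done as asked, in the order asked, and still so for the second after the job is handed in, with the robot touching nothing.
It also fails if it takes over 48 s, if anything falls off the work surface, if the arm or the gripper's body presses on something with over 40 N, if the wrist force passes 120 N, or if a joint passes its speed limit or range.

## Robot

A 6-joint arm with a two-finger parallel gripper is mounted at the origin on a cart in front of the work surface, level with it; the furniture and walls round the work are solid. World frame = base frame: x ahead of the robot, y to its left, z up, the work surface at z = 0. Lengths are in mm, angles in rad, forces in N, time in s.
With the tool pointing down it reaches from about 275 to 750 mm from the base axis. Payload 10.2 kg.
Tool frame: the origin (TCP) lies at the very end of the fingers, on their centre line; the grasp point (between the pads) lies ctrl.grip_point_offset behind it (ctrl.grip_point_offset is the distance from the TCP to the grasp point, in mm); z points along the fingers, y is the line along which they close (so a half turn about z gives the same grasp; the last joint's range is limited). The gripper opens to 88 mm and grips with 3 to 60 N. Pads are 18 mm wide; open, the fingers measure 123 mm over their backs; the gripper's body (75 mm by 187 mm) begins 45 mm behind the grasp point.
Start: joints at [0.92, 0.313, 1.498, -0, 1.331, -0.223], TCP at [217.82, 477.688, 238.72] pointing down, gripper open.
Joint ranges: [-2.94, 2.94], [-0.97, 2.17], [0.19, 2.56], [-1.23, 4.37], [0.02, 3.11], [-2.88, 2.88]. Speed limits (rad/s): [2.39, 2.39, 3.01, 3.14, 3.14, 3.14].

## Interface

Orientations are given as a rotation vector (axis times angle).
In Python, from cell import ctrl, vision, ticket gives the robot as it stands (ctrl), with the cameras (vision) and the job (ticket).
- The arm moves only by the tool drive_effector, called after "Emit:" by a JSON object that holds its "api" and its "payload", one argument or row to a line. Schema: {"type":"object","properties":{"offsets":{"type":"array","items":{"type":"object","properties":{"x":{"type":"number"},"y":{"type":"number"},"z":{"type":"number"},"rx":{"type":"number"},"ry":{"type":"number"},"rz":{"type":"number"}},"additionalProperties":false},"minItems":1,"maxItems":10},"aperture":{"type":"number"},"grip_n":{"type":"number"},"only":{"type":"string"},"quiet":{"type":"boolean"},"lines":{"type":"string"}},"required":["offsets"],"additionalProperties":false}. offsets is a list of rows, 1 to 10 of them, each an object with the fields x, y, z (the shift in parts of the range, where 1.0 means 1 m), rx, ry, rz (a rotation vector in parts of the range, where 1.0 means 2 rad); a field left out counts as zero; each row is the pose to reach, as a shift and turn from the pose commanded when the call began, along the tool's axes at that moment; what a row does not reach only later rows make up. A row lasts 1/12 s, in which the tool goes at most 41.7 mm and 0.125 rad, less where a joint would pass 70% of its speed; a pose out of reach is approached as far as the arm can. aperture is the opening from 0.0 (shut) to 1.0 (fully open), set as the call begins (left out keeps the last). The fingers move at their own pace and stop on an object; grip_n is the grip in N (left out, the last holds). Time passes only in rows, so rows that do not move let the fingers close. The tool returns the time, the measured TCP pose, the force, the opening and the grip force at its end. only (a regular expression) keeps the lines of the reply that match it, lines (a string "A,B") keeps lines A to B, and quiet returns only ok. Input that does not fit is refused with a message, and nothing moves.
- ctrl.get_obs(): the state, without advancing time (a new reading comes with each control period).
- vision.get_image(name): name is "side" or "top"; returns a dict with "image" (384x512x3 uint8, blue, green, red), "fx", "fy", "cx", "cy" (pixels), "world_to_cam" (4x4, takes a point from world to camera coordinates). Camera axes: x right, y down, z forward; pixel columns grow to the right and rows downward; lengths in mm; the calibration is good to about 2 mm. A picture is of the moment at which its call begins. There is no depth.
- ticket.job_done(): hands the job in; it is judged then, once.
The state is a dict: "time": time; "joint_pos": joint angles; "qvel": joint speeds; "effort": joint torques, N m; "eef_pos": TCP position; "tcp_rot": TCP orientation; "contact_force": force on the tool from outside, world axes, zero at the start; "torque": the same for the moment, N m; "finger_gap": opening from 0.0 (shut) to 1.0 (fully open); "gripper_force": force on a finger pad.
Only numpy, scipy, OpenCV 4.12 (cv2) and the standard library are available. Lean on these libraries where they do the work, as an engineer would, in place of code of your own. Each camera call takes 0.05 s, during which the arm holds its last target. There are 200 camera calls.

## Working session

There is one attempt and no reset: what is moved stays moved. The work goes in short steps, Python scripts to look and compute and a tool call to move; the robot and the scene stay as the last step left them, time stands still between calls to the robot, and variables do not carry over. Pictures are saved under pics/ and viewed, at most 10 in all, crops included, and the job is handed in when it is done.

```bash
ls; mkdir -p pics; python3 - <<'E'
from cell import ctrl, vision, ticket
import cv2
for n in("side","top"):
    d=vision.get_image(n);cv2.imwrite(f"pics/{n}0.png",d["image"]);print(n,d["fx"],d["cx"],d["cy"],d["world_to_cam"].round(3).tolist())
o=ctrl.get_obs();print(o["time"],o["eef_pos"],o["tcp_rot"],o["contact_force"],ctrl.grip_point_offset)
E
```

```text
cell.py
pics
side 402.8908070365228 250.143819806561 193.03462826179614 [[-0.993, -0.119, 0.004, 588.792], [-0.082, 0.66, -0.747, 234.573], [0.086, -0.742, -0.665, 958.696], [0.0, 0.0, 0.0, 1.0]]
top 425.2311520226915 255.13585304935876 191.16325396271756 [[-0.03, -0.999, -0.036, -159.585], [-0.992, 0.034, -0.118, 635.295], [0.119, 0.032, -0.992, 1093.502], [0.0, 0.0, 0.0, 1.0]]
0.1 [217.68314241 477.51729608 238.22768706] [-6.66764463e-01 -3.06954077e+00  1.55855151e-03] [0.65727341 0.54331261 0.7450763 ] 18.700000000000003
```

View pics/side0.png

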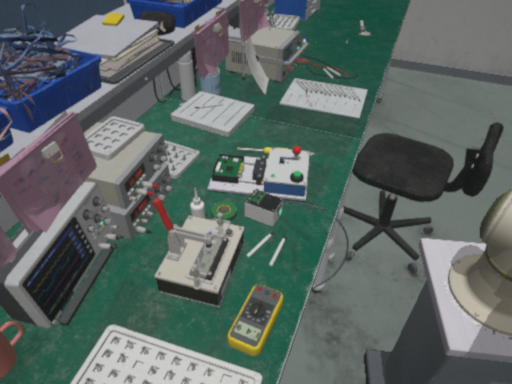

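View pics/top0.png

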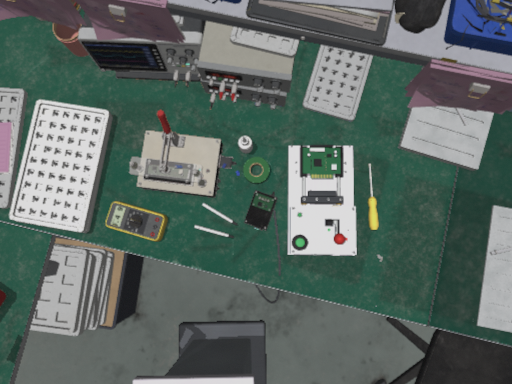

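The side view shows the red ball at about (297,150) and the green button at (298,176). In the top view they are at (340,239) and (300,242), with the jig's long axis nearly vertical in the picture. Next I'll measure both.

```bash
cat >meas.py <<'E'
import cv2,numpy as np
from cell import ctrl, vision, ticket
def P(d):
    K=np.array([[d["fx"],0,d["cx"]],[0,d["fy"],d["cy"]],[0,0,1.]]);return K@np.array(d["world_to_cam"])[:3]
def blob(im,kind,roi):
    u0,v0,u1,v1=roi;h=cv2.cvtColor(im[v0:v1,u0:u1],cv2.COLOR_BGR2HSV)
    m=cv2.inRange(h,(0,150,90),(8,255,255))|cv2.inRange(h,(172,150,90),(180,255,255)) if kind=="r" else cv2.inRange(h,(60,150,60),(85,255,255))
    n,l,s,c=cv2.connectedComponentsWithStats(m);i=1+np.argmax(s[1:,4]);return c[i]+[u0,v0],s[i]+[u0,v0,0,0,0]
def tri(PA,a,PB,b):
    X=cv2.triangulatePoints(PA,PB,a.reshape(2,1),b.reshape(2,1)).ravel();return X[:3]/X[3]
def ray(Pm,uv,z):
    H=np.c_[Pm[:,0],Pm[:,1],Pm[:,2]*z+Pm[:,3]];x=np.linalg.solve(H,[*uv,1]);return x[:2]/x[2]
E
python3 - <<'E'
from meas import *
t,s=vision.get_image("top"),vision.get_image("side");PT,PS=P(t),P(s)
for k,rt,rs in(("r",(315,215,360,255),(280,140,310,162)),("g",(285,228,315,256),(285,166,312,186))):
    a,sa=blob(t["image"],k,rt);b,sb=blob(s["image"],k,rs);X=tri(PT,a,PS,b);print(k,a,sa,b,sb,X.round(1),PT@[*X,1]/(PT@[*X,1])[2], ray(PT,a,86 if k=="g" else 97),ray(PS,b,86 if k=="g" else 97))
m=cv2.inRange(t["image"],(170,170,170),(255,255,255));m[:,:275]=0;m[:,370:]=0;m[:135]=0;m[262:]=0
c=np.vstack([x for x in cv2.findContours(m,0,2)[0] if cv2.contourArea(x)>100]);r=cv2.boxPoints(cv2.minAreaRect(c))
print(r);print([ray(PT,p,z).round(1).tolist() for p in r for z in(0,64)])
c=np.hstack([cv2.resize(t["image"][135:265,270:390],None,fx=4,fy=4),cv2.resize(s["image"][135:205,200:320],(300,175))[:,:].copy() if 0 else np.zeros((520,1,3),np.uint8)])
cv2.imwrite("pics/c1.png",c);cv2.imwrite("pics/c2.png",cv2.resize(s["image"][135:205,200:320],None,fx=6,fy=6))
E
```

```text
r [339.10843373 238.40963855] [334 233  12  11  83] [296.34042553 149.29787234] [293 146   8   8  47] [ 498.5 -384.4   97.5] [339.10863256 238.49069109   1.        ] [ 498.65588924 -384.46323994] [ 498.22193951 -385.01088547]Traceback (most recent call last):
  File "<stdin>", line 4, in <module>
  File "meas.py", line 8, in blob
    n,l,s,c=cv2.connectedComponentsWithStats(m);i=1+np.argmax(s[1:,4]);return c[i]+[u0,v0],s[i]+[u0,v0,0,0,0]
                                                    ~~~~~~~~~^^^^^^^^^
    return _wrapfunc(a, 'argmax', axis=axis, out=out, **kwds)
    return bound(*args, **kwds)
ValueError: attempt to get argmax of an empty sequence
```

```bash
sed -i 's/(60,150,60),(85,255,255)/(50,110,50),(95,255,255)/' meas.py
python3 - <<'E'
from meas import *
t,s=vision.get_image("top"),vision.get_image("side");PT,PS=P(t),P(s)
print(cv2.cvtColor(t["image"][240:245,298:303],cv2.COLOR_BGR2HSV)[2].tolist(),cv2.cvtColor(s["image"][172:178,296:300],cv2.COLOR_BGR2HSV)[2].tolist())
c=cv2.resize(t["image"][135:265,270:390],None,fx=4,fy=4)
cv2.imwrite("pics/c1.png",c);cv2.imwrite("pics/c2.png",cv2.resize(s["image"][135:205,200:320],None,fx=6,fy=6))
m=cv2.inRange(t["image"],(170,170,170),(255,255,255));m[:,:275]=0;m[:,370:]=0;m[:135]=0;m[262:]=0
c=np.vstack([x for x in cv2.findContours(m,0,2)[0] if cv2.contourArea(x)>100]);r=cv2.boxPoints(cv2.minAreaRect(c))
print(r);print([ray(PT,p,z).round(1).tolist() for p in r for z in(0,64)])
for k,rt,rs in(("g",(285,228,315,256),(285,166,312,186)),):
    a,sa=blob(t["image"],k,rt);b,sb=blob(s["image"],k,rs);X=tri(PT,a,PS,b);print(k,a,sa,b,sb,X.round(1),ray(PT,a,86),ray(PS,b,86))
E
```

```text
[[68, 129, 186], [68, 129, 186], [68, 129, 184], [68, 130, 182], [68, 132, 180]] [[70, 160, 169], [70, 162, 168], [70, 162, 167], [70, 159, 164]]
[[288. 146.]
 [356. 146.]
 [356. 255.]
 [288. 255.]]
[[756.6, -273.1], [742.1, -269.9], [749.5, -459.3], [735.4, -445.8], [453.7, -442.3], [456.0, -429.8], [458.8, -261.6], [460.9, -259.0]]
g [299.74647887 242.05633803] [295 238  10   9  71] [296.70731707 174.46341463] [293 172   8   6  41] [ 492.4 -289.2   76.5] [ 492.59511847 -288.51893303] [ 492.68116014 -277.30171471]
```

View pics/c1.png

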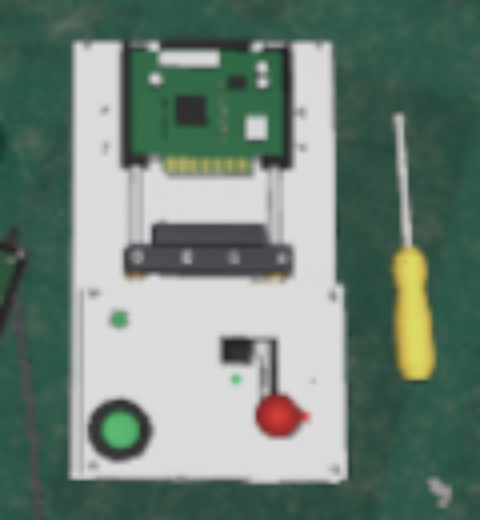

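View pics/c2.png

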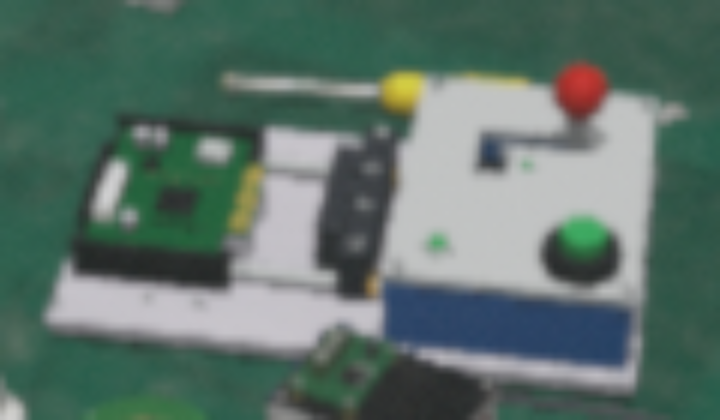

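The crops show the jig turned about -2° from the world axes. Triangulation puts the ball at (498.5,-384.4,97.5), which fits the expected 97 mm height. The button, at about (492.5,-288.7), fits the drawing. My plan is to shut the fingers and push with their flat side at 45° on the near-right of the ball.

```bash
cat >go.py <<'E'
import sys,numpy as np
from scipy.spatial.transform import Rotation as R
from cell import ctrl, vision, ticket
B=np.array([498.5,-384.4]);yaw=np.radians(-2.1);J=np.array([[np.cos(yaw),-np.sin(yaw)],[np.sin(yaw),np.cos(yaw)]])
# jig coords relative to ball home, z; prints tool-axes shift
o=ctrl.get_obs();r=R.from_rotvec(o["tcp_rot"])
print("t",o["time"],"jig-rel TCP",(J.T@(o["eef_pos"][:2]-B)).round(1),o["eef_pos"].round(1),"F",np.array(o["contact_force"]).round(1))
if len(sys.argv)>3:
    a,b,z=map(float,sys.argv[1:4]);w=np.r_[B+J@[a,b],z];c=np.radians(45)+yaw
    X=np.array([np.cos(c),np.sin(c),0]);Z=np.array([0,0,-1.]);T=R.from_matrix(np.c_[X,np.cross(Z,X),Z])
    print("shift",r.inv().apply(w-o["eef_pos"]).round(1),"rot",(r.inv()*T).as_rotvec().round(3))
E
python3 go.py -28.3 -28.3 180
```

```text
t 0.3 jig-rel TCP [-312.1  851.1] [217.8 477.6 238.6] F [-0.1 -0.4  0.3]
shift [-597.7 -704.8   58.8] rot [-0.     0.     1.965]
```

Careful with the scale: shifts go in shares of 1 m and turns go in shares of 2 rad. That gives: -705 mm is -0.705, -598 mm is -0.598, 1.965 rad is 0.9825.

Emit:
{"api": "drive_effector", "payload": {
  "offsets": [
    {"x":-0.598, "y":-0.705, "rz":0.9825},
    {"x":-0.598, "y":-0.705, "rz":0.9825},
    {"x":-0.598, "y":-0.705, "rz":0.9825},
    {"x":-0.598, "y":-0.705, "rz":0.9825},
    {"x":-0.598, "y":-0.705, "rz":0.9825},
    {"x":-0.598, "y":-0.705, "rz":0.9825},
    {"x":-0.598, "y":-0.705, "rz":0.9825},
    {"x":-0.598, "y":-0.705, "rz":0.9825},
    {"x":-0.598, "y":-0.705, "rz":0.9825},
    {"x":-0.598, "y":-0.705, "rz":0.9825}
  ],
  "aperture": 0.0
}}

```text
time: 1.13
eef_pos: [331.1, 74.8, 239.0]
tcp_rot: [2.343, 2.092, 0.001]
contact_force: [1.9, 0.9, 0.7]
finger_gap: 0.266
gripper_force: 0.0
```

```bash
python3 go.py -28.3 -28.3 180
```

```text
t 1.1333 jig-rel TCP [-184.1  452.8] [331.1  74.8 239. ] F [1.9 0.9 0.7]
shift [-467.8  191.9   59.2] rot [ 0.001 -0.     0.709]
```

Converted, -468 mm is -0.468, 192 mm is 0.192, 0.709 rad is 0.3545.

Emit:
{"api": "drive_effector", "payload": {
  "offsets": [
    {"x":-0.468, "y":0.192, "rz":0.3545},
    {"x":-0.468, "y":0.192, "rz":0.3545},
    {"x":-0.468, "y":0.192, "rz":0.3545},
    {"x":-0.468, "y":0.192, "rz":0.3545},
    {"x":-0.468, "y":0.192, "rz":0.3545},
    {"x":-0.468, "y":0.192, "rz":0.3545},
    {"x":-0.468, "y":0.192, "rz":0.3545},
    {"x":-0.468, "y":0.192, "rz":0.3545},
    {"x":-0.468, "y":0.192, "rz":0.3545},
    {"x":-0.468, "y":0.192, "rz":0.3545}
  ],
  "aperture": 0.0
}}

```text
time: 1.97
eef_pos: [447.4, -325.5, 238.5]
tcp_rot: [-2.921, -1.157, -0.0]
contact_force: [0.3, 1.7, 0.1]
finger_gap: 0.009
gripper_force: 0.0
```

```bash
python3 go.py -28.3 -28.3 180
```

```text
t 1.9667 jig-rel TCP [-53.2  57. ] [ 447.4 -325.5  238.5] F [0.3 1.7 0.1]
shift [-43.1  77.7  58.5] rot [-0.    -0.     0.006]
```

Converted, 110 mm is 0.11, 90 mm is 0.09.

Emit:
{"api": "drive_effector", "payload": {
  "offsets": [
    {"x":-0.043, "y":0.078},
    {"x":-0.043, "y":0.078},
    {"x":-0.043, "y":0.078},
    {"x":-0.043, "y":0.078, "z":0.05},
    {"x":-0.043, "y":0.078, "z":0.09},
    {"x":-0.043, "y":0.078, "z":0.11},
    {"x":-0.043, "y":0.078, "z":0.11}
  ],
  "aperture": 0.0
}}

```text
time: 2.55
eef_pos: [467.6, -407.3, 122.8]
tcp_rot: [-2.911, -1.154, 0.005]
contact_force: [0.3, 0.2, 0.4]
finger_gap: 0.008
gripper_force: 0.0
```

```bash
python3 go.py -28.3 -28.3 76
python3 - <<'E'
from meas import *
a=cv2.resize(vision.get_image("top")["image"][170:270,270:390],None,fx=4,fy=4);b=cv2.resize(vision.get_image("side")["image"][90:190,220:340],None,fx=4,fy=4)
cv2.imwrite("pics/c3.png",np.vstack([a[:290],b[:300]] if 0 else [cv2.resize(a,(360,300)),cv2.resize(b,(360,300))]))
E
```

```text
t 2.55 jig-rel TCP [-30. -24.] [ 467.6 -407.3  122.8] F [0.3 0.2 0.4]
shift [-1.9  4.8 46.8] rot [-0.011 -0.001  0.006]
```

View pics/c3.png

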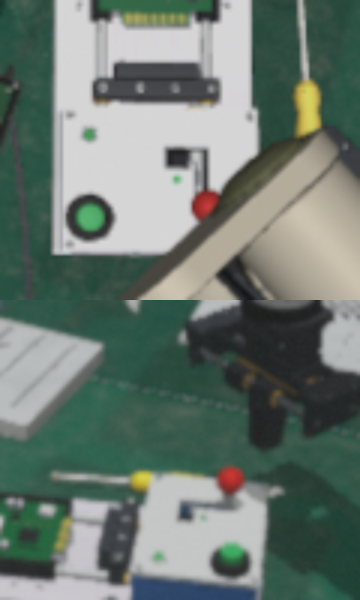

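The fingers are shut and sit near-right of the ball: in the lower picture the fingertip is at about (265,440) and the ball at (230,480). The way down is clear.

Converted, 46 mm is 0.046, 45 mm is 0.045.

Emit:
{"api": "drive_effector", "payload": {
  "offsets": [
    {"z":0.015},
    {"z":0.03},
    {"x":-0.002, "y":0.004, "z":0.045},
    {"x":-0.002, "y":0.004, "z":0.046},
    {"x":-0.002, "y":0.004, "z":0.046},
    {"x":-0.002, "y":0.004, "z":0.046}
  ]
}}

```text
time: 3.15
eef_pos: [471.4, -414.6, 85.1]
tcp_rot: [2.917, 1.157, 0.002]
contact_force: [1.1, -0.4, 1.3]
finger_gap: 0.008
gripper_force: 0.0
```

```bash
python3 go.py -16.3 -16.3 76
```

```text
t 3.15 jig-rel TCP [-26.  -31.2] [ 471.4 -414.6   85.1] F [ 1.1 -0.4  1.3]
shift [17.4 -3.6  9.1] rot [0.003 0.    0.006]
```

Converted, 14 mm is 0.014, -3.6 mm is -0.0036.

Emit:
{"api": "drive_effector", "payload": {
  "offsets": [
    {"y":-0.0036, "z":0.009},
    {"x":0.005, "y":-0.0036, "z":0.009},
    {"x":0.01, "y":-0.0036, "z":0.009},
    {"x":0.014, "y":-0.0036, "z":0.009},
    {"x":0.014, "y":-0.0036, "z":0.009},
    {"x":0.014, "y":-0.0036, "z":0.009}
  ]
}}

```text
time: 3.65
eef_pos: [478.8, -401.6, 74.0]
tcp_rot: [2.92, 1.158, 0.0]
contact_force: [1.5, 0.9, 0.4]
finger_gap: 0.006
gripper_force: 0.0
```

```bash
python3 go.py -16.3 -16.3 76
```

```text
t 3.65 jig-rel TCP [-19.1 -17.9] [ 478.8 -401.6   74. ] F [1.5 0.9 0.4]
shift [ 3.1  0.8 -2. ] rot [0.    0.    0.007]
```

Converted, 10 mm is 0.01, 8 mm is 0.008.

Emit:
{"api": "drive_effector", "payload": {
  "offsets": [
    {"x":0.002, "y":0.002, "z":-0.001},
    {"x":0.004, "y":0.004, "z":-0.001},
    {"x":0.006, "y":0.006, "z":-0.001},
    {"x":0.008, "y":0.008, "z":-0.001},
    {"x":0.01, "y":0.01, "z":-0.001},
    {"x":0.01, "y":0.01, "z":-0.001}
  ]
}}

```text
time: 4.15
eef_pos: [492.7, -402.3, 74.8]
tcp_rot: [-2.92, -1.158, 0.001]
contact_force: [-3.6, -0.8, 2.2]
finger_gap: 0.005
gripper_force: 1.8
```

```bash
python3 go.py -16.3 -16.3 76
cat >ball.py <<'E'
from meas import *
from go import J,B
t,s=vision.get_image("top"),vision.get_image("side")
b,sb=blob(s["image"],"r",(255,135,312,175));print("side",b,sb[4])
for z in(97,84):print(z,(J.T@(ray(P(s),b,z)-B)).round(1))
try:
    a,sa=blob(t["image"],"r",(295,200,360,255));X=tri(P(t),a,P(s),b);print("top",a,sa[4],"ball jig",(J.T@(X[:2]-B)).round(1),X[2].round(1))
except ValueError:print("hidden in top")
E
python3 ball.py
```

```text
t 4.15 jig-rel TCP [ -5.1 -18.1] [ 492.7 -402.3   74.8] F [-3.6 -0.8  2.2]
shift [-6.6 -9.3 -1.2] rot [-0.     0.     0.006]
t 4.15 jig-rel TCP [ -5.1 -18.1] [ 492.7 -402.3   74.8] F [-3.6 -0.8  2.2]
side [294.24074074 149.33333333] 54
97 [6.  0.6]
84 [  6.4 -17.8]
hidden in top
```

Converted, 21 mm is 0.021, 20 mm is 0.02.

Emit:
{"api": "drive_effector", "payload": {
  "offsets": [
    {"x":0.002, "y":0.002},
    {"x":0.005, "y":0.005},
    {"x":0.008, "y":0.008},
    {"x":0.011, "y":0.011},
    {"x":0.014, "y":0.014},
    {"x":0.017, "y":0.017},
    {"x":0.02, "y":0.02},
    {"x":0.021, "y":0.021},
    {"x":0.021, "y":0.021}
  ]
}}

```text
time: 5.0
eef_pos: [522.1, -403.4, 74.8]
tcp_rot: [2.92, 1.158, -0.001]
contact_force: [-5.9, 0.4, 4.0]
finger_gap: 0.003
gripper_force: 2.5
```

```bash
python3 ball.py
```

```text
t 5.0 jig-rel TCP [ 24.3 -18.1] [ 522.1 -403.4   74.8] F [-5.9  0.4  4. ]
side [284.52 148.3 ] 50
97 [35.7 -0.1]
84 [ 36.6 -18.5]
hidden in top
```

Converted, 6 mm is 0.006, 5.5 mm is 0.0055.

Emit:
{"api": "drive_effector", "payload": {
  "offsets": [
    {"x":0.002, "y":0.002},
    {"x":0.004, "y":0.004},
    {"x":0.0055, "y":0.0055},
    {"x":0.006, "y":0.006},
    {"x":0.006, "y":0.006}
  ]
}}

```text
time: 5.52
eef_pos: [530.4, -403.7, 74.8]
tcp_rot: [-2.92, -1.158, 0.001]
contact_force: [-6.8, -0.9, 3.4]
finger_gap: 0.005
gripper_force: 2.7
```

```bash
python3 ball.py
```

```text
t 5.5167 jig-rel TCP [ 32.6 -18.1] [ 530.4 -403.7   74.8] F [-6.8 -0.9  3.4]
side [281.98 148.08] 50
97 [43.4  0. ]
84 [ 44.5 -18.4]
hidden in top
```

The ball is at about 44 mm, so the stem can enter the cross leg. Now I'll push to jig +y.

Converted, 10 mm is 0.01, -9 mm is -0.009.

Emit:
{"api": "drive_effector", "payload": {
  "offsets": [
    {"x":0.002, "y":-0.001},
    {"x":0.004, "y":-0.003},
    {"x":0.006, "y":-0.005},
    {"x":0.008, "y":-0.007},
    {"x":0.01, "y":-0.009},
    {"x":0.01, "y":-0.009}
  ]
}}

```text
time: 6.12
eef_pos: [531.2, -389.4, 74.2]
tcp_rot: [-2.919, -1.157, 0.002]
contact_force: [-5.9, -0.1, 0.6]
finger_gap: 0.002
gripper_force: 2.5
```

```bash
python3 ball.py
```

```text
t 6.1167 jig-rel TCP [32.9 -3.8] [ 531.2 -389.4   74.2] F [-5.9 -0.1  0.6]
side [281.5 151.5] 52
97 [43.1 17.9]
84 [44.2 -0.1]
hidden in top
```

Converted, -13 mm is -0.013, -12 mm is -0.012.

Emit:
{"api": "drive_effector", "payload": {
  "offsets": [
    {"x":0.002, "y":-0.002},
    {"x":0.004, "y":-0.004},
    {"x":0.006, "y":-0.006},
    {"x":0.008, "y":-0.008},
    {"x":0.01, "y":-0.01},
    {"x":0.012, "y":-0.012},
    {"x":0.013, "y":-0.013},
    {"x":0.013, "y":-0.013}
  ]
}}

```text
time: 6.88
eef_pos: [531.4, -371.3, 73.4]
tcp_rot: [-2.918, -1.157, 0.004]
contact_force: [-5.0, -1.8, -3.5]
finger_gap: 0.006
gripper_force: 2.8
```

```bash
python3 ball.py
```

```text
t 6.8833 jig-rel TCP [32.4 14.2] [ 531.4 -371.3   73.4] F [-5.  -1.8 -3.5]
side [282.20833333 159.5       ] 48
97 [37.2 57.5]
84 [38.1 40.1]
hidden in top
```

The ball now reads about (38, 40) at seat height, so it has dropped into the seat. I'll back straight off along the contact normal, then look.

Converted, -80 mm is -0.08, -60 mm is -0.06.

Emit:
{"api": "drive_effector", "payload": {
  "offsets": [
    {"x":-0.001},
    {"x":-0.003},
    {"x":-0.006},
    {"x":-0.012},
    {"x":-0.02},
    {"x":-0.028},
    {"x":-0.03, "z":-0.03},
    {"x":-0.03, "z":-0.06},
    {"x":-0.03, "z":-0.08}
  ]
}}

```text
time: 7.73
eef_pos: [510.3, -393.3, 157.5]
tcp_rot: [2.919, 1.156, 0.002]
contact_force: [0.1, -0.7, -0.4]
finger_gap: 0.006
gripper_force: 0.0
```

```bash
python3 ball.py;  python3 - <<'E'
from meas import *
a=cv2.resize(vision.get_image("top")["image"][135:265,270:370],None,fx=4,fy=4);b=cv2.resize(vision.get_image("side")["image"][115:205,200:320],None,fx=3.3,fy=3.3)
cv2.imwrite("pics/c4.png",np.hstack([cv2.resize(a,(390,500)),cv2.copyMakeBorder(b,0,500-b.shape[0],0,0,0)]))
E
```

```text
t 7.7333 jig-rel TCP [12.1 -8.4] [ 510.3 -393.3  157.5] F [ 0.1 -0.7 -0.4]
side [282.83333333 159.95238095] 42
97 [35.1 59.4]
84 [36.  42.1]
top [322.03947368 223.40789474] 76 ball jig [36.8 39.4] 82.1
```

View pics/c4.png

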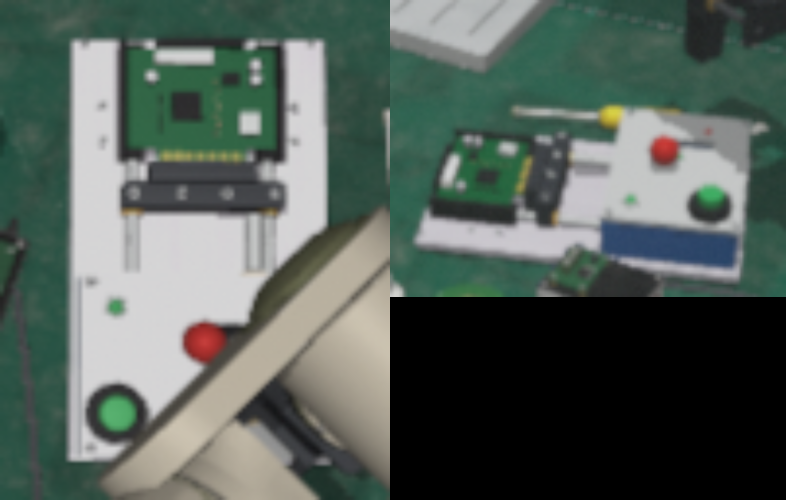

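The lever is locked: the ball measures (36.8, 39.4, z 82) against the expected (37, 39, 84), and the connector is on the board's edge. Next is the start button.

```bash
python3 go.py -10 95 120
```

```text
t 7.9333 jig-rel TCP [11.9 -7.6] [ 510.1 -392.4  154.4] F [-1.1  0.9 -0. ]
shift [ 57.6 -87.7  34.4] rot [ 0.    -0.     0.006]
```

Converted, -88 mm is -0.088, -60 mm is -0.06.

Emit:
{"api": "drive_effector", "payload": {
  "offsets": [
    {"x":0.02, "y":-0.03},
    {"x":0.04, "y":-0.06},
    {"x":0.058, "y":-0.088},
    {"x":0.058, "y":-0.088, "z":0.015},
    {"x":0.058, "y":-0.088, "z":0.03},
    {"x":0.058, "y":-0.088, "z":0.045},
    {"x":0.058, "y":-0.088, "z":0.05},
    {"x":0.058, "y":-0.088, "z":0.05},
    {"x":0.058, "y":-0.088, "z":0.05}
  ]
}}

```text
time: 8.68
eef_pos: [492.3, -288.4, 104.4]
tcp_rot: [-2.92, -1.157, 0.001]
contact_force: [0.0, -0.0, 0.5]
finger_gap: 0.005
gripper_force: 0.0
```

```bash
python3 go.py -10 95 86
```

```text
t 8.6833 jig-rel TCP [-9.7 95.7] [ 492.3 -288.4  104.4] F [ 0.  -0.   0.5]
shift [-0.8  0.3 18.4] rot [-0.001  0.     0.006]
```

Converted, 21 mm is 0.021, 20 mm is 0.02.

Emit:
{"api": "drive_effector", "payload": {
  "offsets": [
    {"z":0.005},
    {"z":0.01},
    {"z":0.015},
    {"z":0.018},
    {"z":0.02},
    {"z":0.021},
    {"z":0.021},
    {"z":0.021}
  ]
}}

```text
time: 9.35
eef_pos: [492.4, -288.3, 83.9]
tcp_rot: [-2.92, -1.158, 0.0]
contact_force: [-2.7, 1.2, 3.1]
finger_gap: 0.004
gripper_force: 1.4
```

Emit:
{"api": "drive_effector", "payload": {
  "offsets": [
    {"z":0.001},
    {"z":0.002},
    {"z":0.002},
    {"z":0.002}
  ]
}}

```text
time: 9.68
eef_pos: [492.6, -288.3, 81.8]
tcp_rot: [2.92, 1.158, 0.0]
contact_force: [-2.4, 0.7, 3.8]
finger_gap: 0.004
gripper_force: 2.0
```

Converted, 2 mm is 0.002, 1 mm is 0.001.

Emit:
{"api": "drive_effector", "payload": {
  "offsets": [
    {"z":0.001},
    {"z":0.002},
    {"z":0.002},
    {"z":0.002}
  ]
}}

```text
time: 10.02
eef_pos: [492.6, -288.3, 80.4]
tcp_rot: [2.92, 1.158, 0.0]
contact_force: [-4.4, 3.1, 10.0]
finger_gap: 0.002
gripper_force: 4.9
```

Emit:
{"api": "drive_effector", "payload": {
  "offsets": [
    {"z":0.001},
    {"z":0.001},
    {"z":0.001}
  ]
}}

```text
time: 10.27
eef_pos: [492.6, -288.4, 80.2]
tcp_rot: [2.92, 1.158, 0.0]
contact_force: [-5.7, 4.7, 17.0]
finger_gap: 0.006
gripper_force: 8.7
```

The button stopped at z 80.2 with the force rising to 17 N, so it is fully pressed. I'll move clear and check.

Converted, -130 mm is -0.13, -120 mm is -0.12.

Emit:
{"api": "drive_effector", "payload": {
  "offsets": [
    {"z":-0.005},
    {"z":-0.02},
    {"z":-0.05},
    {"z":-0.085},
    {"z":-0.12},
    {"x":-0.06, "y":-0.05, "z":-0.13},
    {"x":-0.09, "y":-0.08, "z":-0.13},
    {"x":-0.11, "y":-0.11, "z":-0.13},
    {"x":-0.11, "y":-0.11, "z":-0.13},
    {"x":-0.11, "y":-0.11, "z":-0.13}
  ]
}}

```text
time: 11.1
eef_pos: [333.6, -282.9, 208.7]
tcp_rot: [-2.922, -1.154, 0.001]
contact_force: [0.8, -0.7, 0.8]
finger_gap: 0.008
gripper_force: 0.0
```

```bash
python3 ball.py;  python3 - <<'E'
from meas import *
a=cv2.resize(vision.get_image("top")["image"][135:265,270:370],None,fx=4,fy=4);b=cv2.resize(vision.get_image("side")["image"][115:205,200:320],None,fx=3.3,fy=3.3)
cv2.imwrite("pics/c5.png",np.hstack([cv2.resize(a,(390,500)),cv2.copyMakeBorder(b,0,500-b.shape[0],0,0,0)]))
E
```

```text
t 11.1 jig-rel TCP [-168.5   95.4] [ 333.6 -282.9  208.7] F [ 0.8 -0.7  0.8]
side [282.87804878 159.87804878] 41
97 [35. 59.]
84 [35.9 41.7]
top [322.11538462 223.43589744] 78 ball jig [36.7 39.3] 82.2
```

View pics/c5.png

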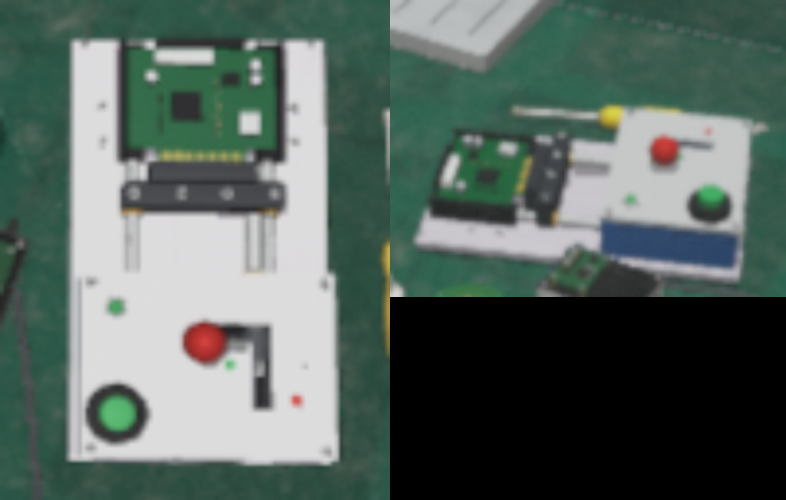

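The ball is still locked at the end of the cross slot, at (205,342), the button is back out at (117,413), and the board has not moved. The robot is clear.

```bash
python3 -c "
from cell import ctrl, vision, ticket
print(ticket.job_done())"
```

```text
the job is handed in; nothing more can be done
None
```

The gate lever is locked in its seat with the connector on the board's edge, the start button was then pressed to its stop, and the job was handed in at about 11 s with the arm clear; no verdict came back.

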